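# Brush out the sample well of a turbidity meter with a push-push lid

## Task

Clean out the sample well of the turbidity meter: press the front of its shut lid so that the push-push catch lets go and the lid springs open, take the well brush out of its canister and scrub the well with two full up-and-down strokes, down close to the floor and back up to the mouth each time. Then stand the brush back in its canister, swing the lid shut and press it down once more until the catch locks and the lid stays flush, leaving the other things on the bench where they are.

Things in the scene. Friction and masses are not known exactly. Their poses are not given: they have to be found in the camera images.
- meter: Bench turbidity meter, fixed: cream housing 240 mm deep (x) x 170 wide (y) x 130 high, sloped key panel at its front (-x) side. Origin: centre of its underside; x points from key panel to back, z up. In its top deck, 130 mm above the bench, is a pocket 122 x 94 mm, 22 deep, which the lid fills when shut; the sample well opens in the pocket's floor.
- lid (a joint): Angle (rad) of the meter's lid, a grey plate 110 mm long (along the meter's x) x 90 wide x 12 thick, hinged along its back edge: 0 = shut and locked, top flush with the deck; 1.75 = fully open, 10 degrees back past upright; -0.07 = pressed to its stop. When the catch is free a damped spring swings it fully open in 2 s and holds it there (1 to 2 N at the front edge; joint reading good to 0.02).
- lid_pad (a point): Thumb ribs on the lid's top face, where one presses, 97 mm from the hinge, 16 from the front edge; moves with the lid. Push-push catch below: pressing the lid past flush to its stop (7 mm down, 2 N, then solid) and letting go frees a locked lid; pressing a swung-shut lid to the stop locks it and it comes back flush. Every full press changes it; one short of -0.06 rad may not.
- lid_hinge (a point): Hinge axis of the lid at mid width, fixed to the meter, 124 mm above the bench, 88 mm behind the meter's origin; it has the meter's axes and the hinge runs along y. It lies at half the lid's thickness (top face 6 mm off it); the lid's front edge is 113 mm from it. Open, the lid reaches 240 mm above the bench.
- well_mouth (a point): Centre of the mouth of the round sample well, with the meter's axes, 110 mm above the bench, 58 mm in front of the hinge axis. Well: inner diameter 46 mm, 87 mm deep, straight down; the rim stands 20 mm below the deck, inside the lid's pocket.
- brush_grip (a point): Well brush, 163 mm long, about 90 g, standing upright with the handle up; this point is on its axis at half the height of its round handle (18 mm diameter, 80 mm long), 125 mm above the tip of the brush; the handle's top end is 38 mm above this point. z points up along the handle. At the start it is 152 mm above the bench.
- brush_tip (a point): Lower end of the brush head, on the axis of the brush; z points up along the brush. The soft white bristles are 40 mm in diameter over the lowest 60 mm and give way; the hard core within is 20 mm in diameter. 69 mm above the tip begins a plug tapering from 30 mm up to 36 mm in diameter, under the guard.
- brush_guard (a point): Centre of the underside of the guard, the round collar (62 mm diameter, 5 mm thick) of the brush between head and handle, 78 mm above the tip. It lies on the rim of the canister when the brush stands there, and would lie on the rim of the well with the tip 9 mm above the well's floor.
- canister_mouth (a point): Centre of the mouth of the brush canister, fixed to the bench: a plain round grey tube, inner diameter 46 mm, outer 54 mm, 105 mm high, foot 84 mm in diameter; the inside is 96 mm deep.
- bottle_mid (a point): Bystander: closed white sample bottle, 76 mm diameter, 165 mm high, loose; this point is at its centre, 82 mm up. It stands on the other side of the meter from the canister.
- filter_funnel: Bystander: cream filter funnel, 80 mm diameter, 74 mm high, standing on its rubber stopper, loose; origin at the centre of its underside.
- petri_dish: Bystander: clear petri dish with lid, 90 mm diameter, 17 mm high, loose; origin at the centre of its underside.

How it is judged:
On the way, in this order (a step that is already met when the one before it is completed fails the run):
1. the catch is released and the lid has sprung open (more than 1.3 rad) (value of joint lid above 1.3 rad), for 0.1 s.
2. the brush is down in the well, its tip at least 60 mm below the mouth (x of brush_tip in the frame of well_mouth between -0.023 and 0.023 m and y of brush_tip in the frame of well_mouth between -0.023 and 0.023 m and z of brush_tip in the frame of well_mouth below -0.06 m), for 0.02 s.
3. the brush is drawn up, its tip less than 30 mm below the mouth (z of brush_tip in the frame of well_mouth above -0.03 m), for 0.02 s.
4. the brush is down in the well a second time, its tip at least 60 mm below the mouth (all of step 2), for 0.02 s.
5. the brush is drawn up a second time, its tip less than 30 mm below the mouth (z of brush_tip in the frame of well_mouth above -0.03 m), for 0.02 s.
At the end, for the whole second after the job is handed in: The lid is shut and held by its catch (angle within 0.02 rad of 0, nothing pressing it), and the brush stands at rest upright (within 0.12 rad) in its canister, head down, guard on the rim (within 5 mm in height and 10 mm sideways) (value of joint lid between -0.02 and 0.02 rad and horizontal distance between brush_guard and canister_mouth below 0.01 m and z of brush_guard in the frame of canister_mouth between -0.005 and 0.005 m and angle between brush_grip's own z axis and vertical below 0.12 rad and linear speed of brush below 0.03 m/s); the robot touches nothing.
It fails at once if the sample bottle is shoved or knocked over (moved more than 30 mm) (distance of bottle_mid from where it was at the start of the episode above 0.03 m).
It fails at once if the filter funnel is shoved or knocked over (moved more than 30 mm) (distance of filter_funnel from where it was at the start of the episode above 0.03 m).
It fails at once if the petri dish is shoved or knocked over (moved more than 30 mm) (distance of petri_dish from where it was at the start of the episode above 0.03 m).
It also fails if it takes over 64 s, if anything falls off the work surface, if the arm or the gripper's body presses on something with over 40 N, if the wrist force passes 120 N, or if a joint passes its speed limit or range.

## Robot

A 6-joint arm with a two-finger parallel gripper is mounted at the origin on the work surface. World frame = base frame: x ahead of the robot, y to its left, z up, the work surface at z = 0. Lengths are in m, angles in rad, forces in N, time in s.
With the tool pointing down it reaches from about 0.325 to 0.9 m from the base axis. Payload 6.1 kg.
Tool frame: the origin (TCP) lies on the centre line of the jaws, within the pads' length; the fingertips stand 14 mm ahead of it and the grasp point (between the pads) lies 5 mm behind it; z points along the fingers, y is the line along which they close (so a half turn about z gives the same grasp; the last joint's range is limited). The gripper opens to 87 mm and grips with 3 to 60 N. Pads are 19 mm wide; open, the fingers measure 117 mm over their backs; the gripper's body (75 mm by 190 mm) begins 51 mm behind the grasp point.
Start: joints at [0.983, 0.22, 1.526, -0, 1.395, -0.126], TCP at [0.278, 0.56, 0.237] pointing down, gripper open.
Joint ranges: [-2.98, 2.98], [-0.91, 2.08], [0.09, 2.57], [-1.24, 4.39], [0.2, 2.65], [-2.68, 2.68]. Speed limits (rad/s): [2.57, 2.57, 3.01, 3.14, 3.14, 3.14].

## Interface

Orientations are given as a unit quaternion [x, y, z, w].
In Python, from cell import telemetry, eyes, r gives the robot as it stands.
- The arm moves only by the tool step_arm, never from a script. Its argument "steps" is a list of rows, each an object of numbers: "x", "y", "z": the shift along the world's x, y, z each as a share of 0.25 m, from -1 to 1; "wx", "wy", "wz": the turn, a rotation vector about the world's x, y, z each as a share of 30 degrees, from -1 to 1; "gripper": the opening, from 0 (shut) to 1 (fully open). In form: [{"x": .., "y": .., "z": .., "wx": .., "wy": .., "wz": .., "gripper": ..}, ...]. A call has exactly 10 rows; each row shifts and turns the commanded pose from where the row before left it; what a row does not reach is not made up. A row lasts 1/10 s, in which the tool goes at most 50 mm and 8.59 degrees, less where a joint would pass 70% of its speed; a pose out of reach is approached as far as the arm can. A call with a number of a shift or a turn outside -1 to 1 is refused whole. A call with a gripper value outside its range is refused whole. The fingers move at their own pace and stop on an object; "newtons" is the grip in N (left out, the last holds). Time passes only in rows, so rows that do not move let the fingers close, or fill a call up. It gives the time, the measured TCP pose, the force, the opening and the grip force at its end, in the units of the state.
- telemetry.get_obs(): the state, without advancing time (a new reading comes with each control period).
- eyes.capture(name): name is "scene" or "top" or "wrist"; returns (picture, depth): 420x560x3 uint8, blue, green, red; 420x560 float32, m along the optical axis (not along the pixel's ray), 0 where there is no reading.
- eyes.calibration(name): a dict with "vfov" (degrees; the focal length in pixels is half the picture's height over the tangent of half this angle, whatever the lens; pixels are square), "cx", "cy" (the principal point, pixels), "origin" and "rotation" of the camera in the world. Camera axes: x right, y down, z forward; pixel columns grow to the right and rows downward; lengths in m; the calibration is good to about 2 mm. The wrist camera is an equidistant fisheye: a pixel r from the principal point sees the ray r / f radians off the axis. A picture is of the moment at which its call begins: read the wrist's pose just before it. calibration takes no time and is no camera call; for the wrist camera it gives the pose at the moment of the call.
- r.close_job(): hands the job in; it is judged then, once.
The state is a dict: "clock": time; "joint_pos": joint angles; "qd": joint speeds; "tau": joint torques, N m; "tool_pos": TCP position; "tool_rot": TCP orientation; "ft_force": force on the tool from outside, world axes, zero at the start; "moment": the same for the moment, N m; "finger_gap": finger opening in m; "finger_force": force on a finger pad.
Only numpy, scipy, OpenCV 4.12 (cv2) and the standard library are available. Lean on these libraries where they do the work, as an engineer would, in place of code of your own. Each camera call takes 0.05 s, during which the arm holds its last target. There are 200 camera calls.

## Working session

There is one attempt and no reset: what is moved stays moved. The work goes in short steps, Python scripts to look and compute and a tool call to move; the robot and the scene stay as the last step left them, time stands still between calls to the robot, and variables do not carry over. Pictures are saved under pics/ and viewed, at most 10 in all, crops included, and the job is handed in when it is done.

Besides the shell and the picture viewer there is one more tool, called after "Request:" as a command line: name --argument value ..., lists and objects as JSON in quotes. step_arm: Moves the arm, as the interface text tells. Its arguments: {"type":"object","properties":{"steps":{"type":"array","items":{"type":"object","properties":{"x":{"type":"number","minimum":-1,"maximum":1},"y":{"type":"number","minimum":-1,"maximum":1},"z":{"type":"number","minimum":-1,"maximum":1},"wx":{"type":"number","minimum":-1,"maximum":1},"wy":{"type":"number","minimum":-1,"maximum":1},"wz":{"type":"number","minimum":-1,"maximum":1},"gripper":{"type":"number"}}}},"newtons":{"type":"number"}},"required":["steps"]}

```bash
mkdir -p pics; ls
python3 - <<'E'
from cell import telemetry, eyes, r
import cv2,numpy as np
s=telemetry.get_obs();print({k:np.round(v,3) for k,v in s.items()})
for n in("scene","top"):
    im,d=eyes.capture(n);cv2.imwrite(f"pics/{n}0.png",im);np.save(f"pics/{n}0.npy",d);c=eyes.calibration(n);print(n,c)
E
```

```text
pics
{'clock': np.float64(0.0), 'joint_pos': array([ 0.983,  0.221,  1.528, -0.   ,  1.395, -0.126]), 'qd': array([-0.001,  0.   , -0.001, -0.001,  0.002, -0.001]), 'tau': array([  0.   , -49.462, -38.738,   0.07 ,   0.057,  -0.   ]), 'tool_pos': array([0.278, 0.559, 0.235]), 'tool_rot': array([ 0.229,  0.973, -0.001, -0.   ]), 'ft_force': array([ 0.63 , -0.221, -0.763]), 'moment': array([ 0.053, -0.031, -0.026]), 'finger_force': np.float64(0.0), 'finger_gap': np.float64(0.087)}
scene {'vfov': 56.87067080401872, 'cx': 276.0041772663323, 'cy': 207.722638677766, 'origin': array([0.8001287 , 0.42391131, 0.74577319]), 'rotation': array([ 0.24328838,  0.91153397, -0.32229331, -0.07774059])}
top {'vfov': 44.58684882758941, 'cx': 278.91400513233265, 'cy': 209.8365530733474, 'origin': array([4.74534119e-01, 1.02092178e-03, 1.13308752e+00]), 'rotation': array([-0.70013855,  0.71131402, -0.03892196,  0.04820225])}
```

View pics/scene0.png

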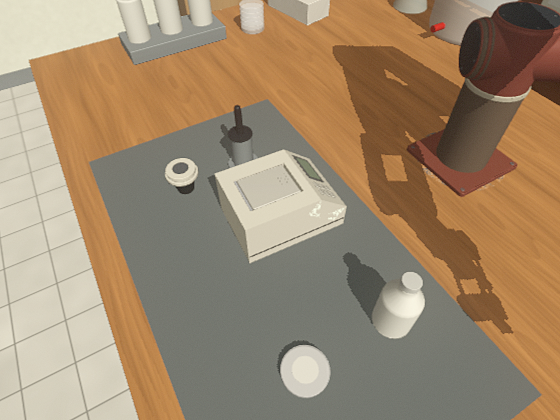

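View pics/top0.png

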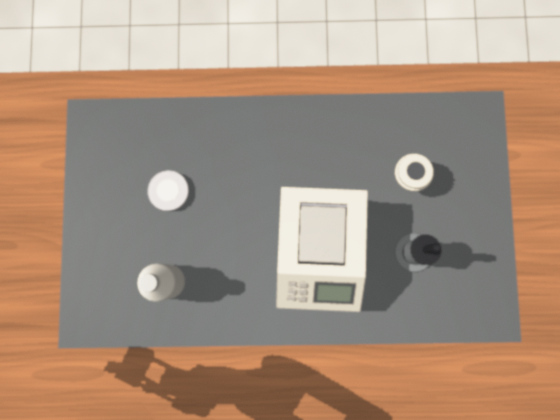

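The scene view shows the meter with its lid shut, the canister with brush to its right behind it, the funnel near the canister, and the bottle and dish on the far side. In the top view (up = +x, left = +y) the lid is at about (323,233), the guard at (425,250), the funnel at (413,172) and the bottle at (155,282).

```bash
cat > h.py <<'E'
import numpy as np,cv2
from scipy.spatial.transform import Rotation as R
from cell import telemetry, eyes, r
def cloud(d,c):
    f=d.shape[0]/2/np.tan(np.radians(c["vfov"])/2)
    v,u=np.mgrid[:d.shape[0],:d.shape[1]]
    p=np.dstack([(u-c["cx"])/f*d,(v-c["cy"])/f*d,d])
    P=p@R.from_quat(c["rotation"]).as_matrix().T+c["origin"]
    P[d<=0]=np.nan
    return P
E
python3 - <<'E'
from h import *
for n in("top","scene"):
    P=cloud(np.load(f"pics/{n}0.npy"),eyes.calibration(n)).reshape(-1,3)
    im=cv2.imread(f"pics/{n}0.png").reshape(-1,3).astype(int)
    print(n)
    def rep(t,m):
        q=P[m]
        if len(q)<5: print(t,len(q));return
        rc=cv2.minAreaRect((q[:,:2]*1000).astype(np.float32)); print(t,len(q),"rect c",np.round(rc[0],1),"size",np.round(rc[1],1),"ang",round(rc[2],2),"med",np.round(np.median(q,0),4))
    x,y,z=P.T
    bx=lambda a,b,c,d,e,f:(x>a)&(x<b)&(y>c)&(y<d)&(z>e)&(z<f)
    rep("deck",bx(.2,.7,-.25,.1,.122,.136))
    rep("meter",bx(.2,.7,-.16,.1,.05,.136))
    rep("guard",bx(.2,.55,-.45,-.16,.1025,.12)&(im.sum(1)<250))
    rep("handle",bx(.2,.55,-.45,-.16,.13,.2))
    rep("handletop",bx(.2,.55,-.45,-.16,.185,.2))
    rep("funnel",bx(.45,.75,-.45,-.16,.06,.09))
    rep("bottle",bx(.2,.7,.15,.6,.03,.2))
    rep("dish",bx(.2,.8,.15,.6,.012,.03))
    rep("foot",bx(.2,.55,-.45,-.16,.006,.02))
E
```

```text
top
deck 7638 rect c [549.4 -70.1] size [170.2 184.6] ang 86.62 med [ 0.5515 -0.0705  0.1294]
meter 10420 rect c [521.5 -68.4] size [170.2 240.7] ang 86.64 med [ 0.5216 -0.0685  0.1285]
guard 566 rect c [ 518.2 -276.2] size [58.7 57.7] ang 82.22 med [ 0.5142 -0.2715  0.1099]
handle 136 rect c [ 518.4 -274.1] size [16.3 15. ] ang 28.45 med [ 0.518  -0.2706  0.18  ]
handletop 53 rect c [ 518.1 -275.4] size [14.4 13.2] ang 17.29 med [ 0.5182 -0.2756  0.1887]
funnel 1107 rect c [ 611.7 -255.7] size [ 79.5 228.7] ang 77.1 med [ 0.681  -0.2684  0.0735]
bottle 1343 rect c [462.1 261.4] size [73.6 74.4] ang 74.66 med [0.4623 0.2494 0.1152]
dish 1316 rect c [570.7 240.8] size [277.1  89.3] ang 13.03 med [0.6604 0.2596 0.0168]
foot 361 rect c [ 383.6 -320.7] size [341.8 277.5] ang 4.81 med [ 0.5015 -0.256   0.0081]
scene
deck 5324 rect c [545.3 -69.3] size [172.7 188.9] ang 86.89 med [ 0.5556 -0.0588  0.1329]
meter 8310 rect c [519.2 -67.6] size [173.5 241.3] ang 86.73 med [ 0.548  -0.0345  0.1318]
guard 274 rect c [ 518.6 -273.4] size [58.1 56.8] ang 77.55 med [ 0.5226 -0.2687  0.113 ]
handle 169 rect c [ 517.8 -271.4] size [16.2 16.9] ang 78.53 med [ 0.5197 -0.2694  0.1663]
handletop 34 rect c [ 517.1 -273.1] size [13.5 13.3] ang 83.1 med [ 0.5181 -0.2712  0.1908]
funnel 891 rect c [ 612.4 -271.4] size [197.2 157.2] ang 34.55 med [ 0.6761 -0.2587  0.0766]
bottle 2264 rect c [466.6 266.7] size [62.7 74.9] ang 30.33 med [0.4775 0.2731 0.1146]
dish 2210 rect c [578.5 260.4] size [253.6  88.6] ang 1.7 med [0.659  0.2655 0.0205]
foot 231 rect c [ 375.2 -305.2] size [287.7 349.8] ang 89.14 med [ 0.4209 -0.3044  0.0068]
```

Request:
step_arm --steps '[{"x": 0.062,"y": -0.167,"z": 0.06,"wz": 0.0513,"gripper": 0},{"x": 0.062,"y": -0.167,"z": 0.06,"wz": 0.0513,"gripper": 0},{"x": 0.062,"y": -0.167,"wz": 0.0513,"gripper": 0},{"x": 0.062,"y": -0.167,"wz": 0.0513,"gripper": 0},{"x": 0.062,"y": -0.167,"wz": 0.0513,"gripper": 0},{"x": 0.062,"y": -0.167,"wz": 0.0513,"gripper": 0},{"x": 0.062,"y": -0.167,"wz": 0.0513,"gripper": 0},{"x": 0.062,"y": -0.167,"wz": 0.0513,"gripper": 0},{"x": 0.062,"y": -0.167,"wz": 0.0513,"gripper": 0},{"x": 0.062,"y": -0.167,"wz": 0.0513,"gripper": 0}]' --newtons 20

```text
schema error: expected keys x, y, z, wx, wy, wz, gripper
```

Request:
step_arm --steps '[{"x": 0.062,"y": -0.167,"wz": 0.0513,"gripper": 0},{"x": 0.062,"y": -0.167,"wz": 0.0513,"gripper": 0},{"x": 0.062,"y": -0.167,"wz": 0.0513,"gripper": 0},{"x": 0.062,"y": -0.167,"wz": 0.0513,"gripper": 0},{"x": 0.062,"y": -0.167,"wz": 0.0513,"gripper": 0},{"z": -0.1,"gripper": 0},{"z": -0.1,"gripper": 0},{"z": -0.1,"gripper": 0},{"gripper": 0},{"gripper": 0}]'

```text
schema error: expected keys x, y, z, wx, wy, wz, gripper
```

Run:
```python
from h import *
s=telemetry.get_obs();print({k:np.round(v,4) for k,v in s.items()})
im,d=eyes.capture("wrist");cv2.imwrite("pics/w1.png",im);c=eyes.calibration("wrist");print(c)
```

```text
{'clock': np.float64(0.1), 'joint_pos': array([ 0.9829,  0.2212,  1.5275, -0.    ,  1.3947, -0.1261]), 'qd': array([ 0.    , -0.0017, -0.0034,  0.0008, -0.0021,  0.0007]), 'tau': array([-1.00000e-04, -4.95942e+01, -3.88522e+01,  7.02000e-02,
        5.14000e-02, -0.00000e+00]), 'tool_pos': array([0.2782, 0.5591, 0.2355]), 'tool_rot': array([ 2.289e-01,  9.735e-01, -8.000e-04, -3.000e-04]), 'ft_force': array([ 0.0528,  0.0217, -0.8281]), 'moment': array([-0.0113, -0.0545,  0.0517]), 'finger_force': np.float64(0.0), 'finger_gap': np.float64(0.0869)}
{'vfov': 65.70646984690485, 'cx': 277.1924665697651, 'cy': 212.6560601097285, 'origin': array([0.21203227, 0.5911706 , 0.38406879]), 'rotation': array([0.84226811, 0.52156511, 0.07127898, 0.11607569])}
```

View pics/w1.png

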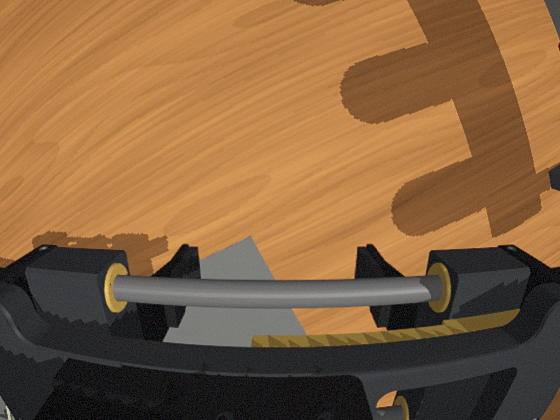

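The wrist view shows the bench under the open fingers (180,290 and 375,290) and confirms that the gripper's wide side lies along the closing axis, with the camera on the side away from the meter's hinge. No move has been made, because every row needs all seven keys.

Request:
step_arm --steps '[{"x": 0.062,"y": -0.167,"z": 0.06,"wx": 0,"wy": 0,"wz": 0.0513,"gripper": 0},{"x": 0.062,"y": -0.167,"z": 0.06,"wx": 0,"wy": 0,"wz": 0.0513,"gripper": 0},{"x": 0.062,"y": -0.167,"z": 0,"wx": 0,"wy": 0,"wz": 0.0513,"gripper": 0},{"x": 0.062,"y": -0.167,"z": 0,"wx": 0,"wy": 0,"wz": 0.0513,"gripper": 0},{"x": 0.062,"y": -0.167,"z": 0,"wx": 0,"wy": 0,"wz": 0.0513,"gripper": 0},{"x": 0.062,"y": -0.167,"z": 0,"wx": 0,"wy": 0,"wz": 0.0513,"gripper": 0},{"x": 0.062,"y": -0.167,"z": 0,"wx": 0,"wy": 0,"wz": 0.0513,"gripper": 0},{"x": 0.062,"y": -0.167,"z": 0,"wx": 0,"wy": 0,"wz": 0.0513,"gripper": 0},{"x": 0.062,"y": -0.167,"z": 0,"wx": 0,"wy": 0,"wz": 0.0513,"gripper": 0},{"x": 0.062,"y": -0.167,"z": 0,"wx": 0,"wy": 0,"wz": 0.0513,"gripper": 0}]' --newtons 20

```text
clock: 1.15
tool_pos: [0.4336, 0.1403, 0.2665]
tool_rot: [0.096, 0.995, 0.0, 0.0]
ft_force: [1.1, 0.2, 0.1]
finger_gap: 0.0148
finger_force: 0.0
```

Request:
step_arm --steps '[{"x": 0.062,"y": -0.167,"z": 0,"wx": 0,"wy": 0,"wz": 0.0513,"gripper": 0},{"x": 0.062,"y": -0.167,"z": 0,"wx": 0,"wy": 0,"wz": 0.0513,"gripper": 0},{"x": 0.062,"y": -0.167,"z": 0,"wx": 0,"wy": 0,"wz": 0.0513,"gripper": 0},{"x": 0.062,"y": -0.167,"z": 0,"wx": 0,"wy": 0,"wz": 0.0513,"gripper": 0},{"x": 0.062,"y": -0.167,"z": 0,"wx": 0,"wy": 0,"wz": 0.0513,"gripper": 0},{"x": 0,"y": 0,"z": -0.1,"wx": 0,"wy": 0,"wz": 0,"gripper": 0},{"x": 0,"y": 0,"z": -0.1,"wx": 0,"wy": 0,"wz": 0,"gripper": 0},{"x": 0,"y": 0,"z": -0.1,"wx": 0,"wy": 0,"wz": 0,"gripper": 0},{"x": 0,"y": 0,"z": 0,"wx": 0,"wy": 0,"wz": 0,"gripper": 0},{"x": 0,"y": 0,"z": 0,"wx": 0,"wy": 0,"wz": 0,"gripper": 0}]'

```text
clock: 2.15
tool_pos: [0.5107, -0.0666, 0.1915]
tool_rot: [0.029, 1.0, 0.0, -0.001]
ft_force: [0.1, 0.7, 0.1]
finger_gap: 0.0006
finger_force: 0.0
```

Run:
```python
from h import *
im,d=eyes.capture("wrist");cv2.imwrite("pics/w2.png",im)
```

```text
(no output)
```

View pics/w2.png

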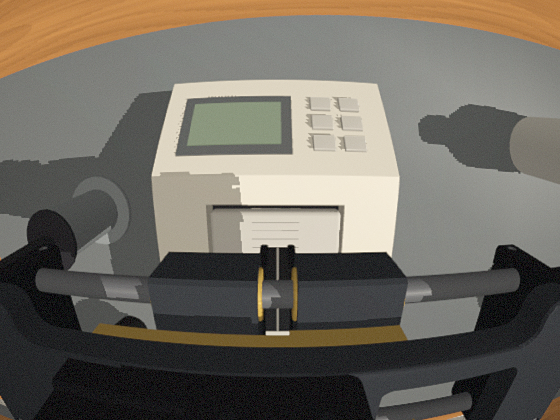

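The fingers (277,290) are closed and centred over the thumb ribs of the lid (275,230). The handle and canister are at the left (50–100, 215). I'll press down in small steps.

Request:
step_arm --steps '[{"x": 0,"y": 0,"z": -0.083,"wx": 0,"wy": 0,"wz": 0,"gripper": 0},{"x": 0,"y": 0,"z": -0.083,"wx": 0,"wy": 0,"wz": 0,"gripper": 0},{"x": 0,"y": 0,"z": -0.01,"wx": 0,"wy": 0,"wz": 0,"gripper": 0},{"x": 0,"y": 0,"z": -0.01,"wx": 0,"wy": 0,"wz": 0,"gripper": 0},{"x": 0,"y": 0,"z": -0.01,"wx": 0,"wy": 0,"wz": 0,"gripper": 0},{"x": 0,"y": 0,"z": -0.01,"wx": 0,"wy": 0,"wz": 0,"gripper": 0},{"x": 0,"y": 0,"z": -0.01,"wx": 0,"wy": 0,"wz": 0,"gripper": 0},{"x": 0,"y": 0,"z": -0.004,"wx": 0,"wy": 0,"wz": 0,"gripper": 0},{"x": 0,"y": 0,"z": 0,"wx": 0,"wy": 0,"wz": 0,"gripper": 0},{"x": 0,"y": 0,"z": 0,"wx": 0,"wy": 0,"wz": 0,"gripper": 0}]'

```text
clock: 3.2
tool_pos: [0.512, -0.067, 0.1382]
tool_rot: [0.029, 1.0, -0.0, 0.001]
ft_force: [-0.9, 1.4, 7.8]
finger_gap: 0.0003
finger_force: 4.0
```

Request:
step_arm --steps '[{"x": 0,"y": 0,"z": -0.006,"wx": 0,"wy": 0,"wz": 0,"gripper": 0},{"x": 0,"y": 0,"z": -0.002,"wx": 0,"wy": 0,"wz": 0,"gripper": 0},{"x": 0,"y": 0,"z": 0,"wx": 0,"wy": 0,"wz": 0,"gripper": 0},{"x": 0,"y": 0,"z": 0.1,"wx": 0,"wy": 0,"wz": 0,"gripper": 0},{"x": 0,"y": 0,"z": 0.18,"wx": 0,"wy": 0,"wz": 0,"gripper": 0},{"x": 0,"y": -0.02,"z": 0.18,"wx": 0,"wy": 0,"wz": 0,"gripper": 0},{"x": 0,"y": -0.15,"z": 0.1,"wx": 0,"wy": 0,"wz": 0,"gripper": 0},{"x": 0,"y": -0.18,"z": 0.05,"wx": 0,"wy": 0,"wz": 0,"gripper": 0.5},{"x": 0,"y": -0.18,"z": 0,"wx": 0,"wy": 0,"wz": 0,"gripper": 0.5},{"x": 0,"y": -0.18,"z": 0,"wx": 0,"wy": 0,"wz": 0,"gripper": 0.5}]'

```text
clock: 4.2
tool_pos: [0.5112, -0.246, 0.2881]
tool_rot: [0.029, 1.0, -0.001, 0.001]
ft_force: [0.8, -0.6, -1.1]
finger_gap: 0.0169
finger_force: 0.0
```

Request:
step_arm --steps '[{"x": 0.027,"y": -0.11,"z": 0,"wx": 0,"wy": 0,"wz": 0,"gripper": 0.6},{"x": 0,"y": 0,"z": 0,"wx": 0,"wy": 0,"wz": 0,"gripper": 0.6},{"x": 0,"y": 0,"z": 0,"wx": 0,"wy": 0,"wz": 0,"gripper": 0.6},{"x": 0,"y": 0,"z": 0,"wx": 0,"wy": 0,"wz": 0,"gripper": 0.6},{"x": 0,"y": 0,"z": 0,"wx": 0,"wy": 0,"wz": 0,"gripper": 0.6},{"x": 0,"y": 0,"z": 0,"wx": 0,"wy": 0,"wz": 0,"gripper": 0.6},{"x": 0,"y": 0,"z": 0,"wx": 0,"wy": 0,"wz": 0,"gripper": 0.6},{"x": 0,"y": 0,"z": 0,"wx": 0,"wy": 0,"wz": 0,"gripper": 0.6},{"x": 0,"y": 0,"z": 0,"wx": 0,"wy": 0,"wz": 0,"gripper": 0.6},{"x": 0,"y": 0,"z": 0,"wx": 0,"wy": 0,"wz": 0,"gripper": 0.6}]'

```text
clock: 5.2
tool_pos: [0.5177, -0.2717, 0.2871]
tool_rot: [0.029, 1.0, -0.0, 0.0]
ft_force: [0.4, -0.2, -0.5]
finger_gap: 0.0519
finger_force: 0.0
```

Run:
```python
from h import *
s=telemetry.get_obs();print(np.round(s["tool_pos"],4))
im,d=eyes.capture("scene");cv2.imwrite("pics/s3.png",im)
P=cloud(d,eyes.calibration("scene")).reshape(-1,3);x,y,z=P.T
g=im.reshape(-1,3).astype(int).sum(1)
m=(x>.5)&(x<.7)&(y>-.13)&(y<-.01)&(z>.15)&(z<.26);q=P[m];print("lid",len(q),q.min(0),q.max(0))
m=(x>.46)&(x<.57)&(y>-.33)&(y<-.2)&(z>.13)&(z<.185);q=P[m];print("handle",len(q),np.median(q,0),q.min(0),q.max(0))
im2,d2=eyes.capture("wrist")
cv2.imwrite("pics/s3.png",np.hstack([im[60:300,150:400],cv2.resize(im2,None,fx=.57,fy=.57)[:240]]))
```

```text
[ 0.5177 -0.2717  0.2871]
lid 952 [ 0.56962766 -0.11587524  0.15015094] [ 0.61495978 -0.02623029  0.24207397]
handle 139 [ 0.51955313 -0.26886448  0.15965445] [ 0.50929637 -0.28248305  0.13116859] [ 0.52599845 -0.26496333  0.18498781]Traceback (most recent call last):
  File "<stdin>", line 9, in <module>
    return _nx.concatenate(arrs, 1, dtype=dtype, casting=casting)
           ~~~~~~~~~~~~~~~^^^^^^^^^^^^^^^^^^^^^^^^^^^^^^^^^^^^^^^
ValueError: all the input array dimensions except for the concatenation axis must match exactly, but along dimension 0, the array at index 0 has size 240 and the array at index 1 has size 239
```

View pics/s3.png

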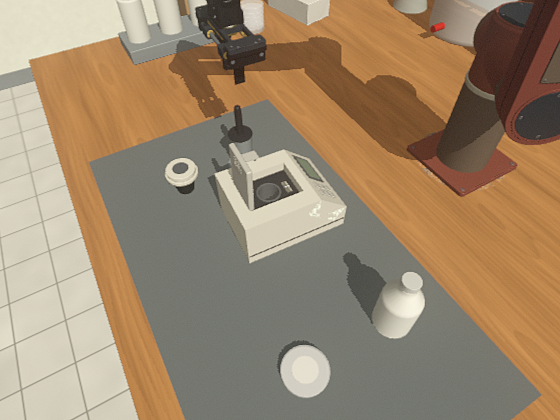

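The lid has sprung upright (240,170) and the well opening is visible at about (266,190). The brush is still standing in its canister at (240,130). I'll grasp it and measure the well from the top camera.

Request:
step_arm --steps '[{"x": 0.002,"y": -0.009,"z": -0.15,"wx": 0,"wy": 0,"wz": 0,"gripper": 0.6},{"x": 0,"y": 0,"z": -0.15,"wx": 0,"wy": 0,"wz": 0,"gripper": 0.6},{"x": 0,"y": 0,"z": -0.128,"wx": 0,"wy": 0,"wz": 0,"gripper": 0.6},{"x": 0,"y": 0,"z": -0.1,"wx": 0,"wy": 0,"wz": 0,"gripper": 0.6},{"x": 0,"y": 0,"z": 0,"wx": 0,"wy": 0,"wz": 0,"gripper": 0.6},{"x": 0,"y": 0,"z": 0,"wx": 0,"wy": 0,"wz": 0,"gripper": 0},{"x": 0,"y": 0,"z": 0,"wx": 0,"wy": 0,"wz": 0,"gripper": 0},{"x": 0,"y": 0,"z": 0,"wx": 0,"wy": 0,"wz": 0,"gripper": 0},{"x": 0,"y": 0,"z": 0,"wx": 0,"wy": 0,"wz": 0,"gripper": 0},{"x": 0,"y": 0,"z": 0,"wx": 0,"wy": 0,"wz": 0,"gripper": 0}]' --newtons 30

```text
clock: 6.3
tool_pos: [0.5186, -0.2744, 0.156]
tool_rot: [0.029, 1.0, -0.001, 0.001]
ft_force: [-0.1, -1.3, -0.1]
finger_gap: 0.0202
finger_force: 0.4
```

Run:
```python
from h import *
s=telemetry.get_obs();print(np.round(s["tool_pos"],4))
for n in("top","scene"):
    im,d=eyes.capture(n);c=eyes.calibration(n);P=cloud(d,c);o=c["origin"]
    t=(.11-o[2])/(P[...,2]-o[2]);Q=o+t[...,None]*(P-o)   # rays onto rim plane
    m=(P[...,2]<.1)&(np.hypot(Q[...,0]-.5504,Q[...,1]+.0698)<.035)
    k,l,st,ce=cv2.connectedComponentsWithStats(m.astype(np.uint8))
    if k>1:
        q=Q[l==1+np.argmax(st[1:,4])][:,:2]; print(n,"well",len(q),cv2.minEnclosingCircle((q*1000).astype(np.float32)),q.mean(0))
    x,y,z=P.reshape(-1,3).T
    m=(x>.5)&(x<.7)&(y>-.13)&(y<-.01)&(z>.15)&(z<.26);q=P.reshape(-1,3)[m];print("lid",len(q),q.min(0),q.max(0))
```

```text
[ 0.5186 -0.2744  0.156 ]
top well 393 ((550.8013305664062, -69.42942810058594), 22.48273277282715) [ 0.55056931 -0.06935175]
lid 1049 [ 0.59340874 -0.11911662  0.15012405] [ 0.63622114 -0.02917732  0.24022926]
scene well 187 ((551.3956298828125, -66.39586639404297), 20.924766540527344) [ 0.55098561 -0.06669518]
lid 676 [ 0.59115885 -0.11741767  0.1500039 ] [ 0.63496276 -0.02728604  0.24136636]
```

Request:
step_arm --steps '[{"x": 0,"y": 0,"z": 0,"wx": 0,"wy": 0,"wz": 0,"gripper": 0},{"x": 0,"y": 0,"z": 0,"wx": 0,"wy": 0,"wz": 0,"gripper": 0},{"x": 0,"y": 0,"z": 0,"wx": 0,"wy": 0,"wz": 0,"gripper": 0},{"x": 0,"y": 0,"z": 0.06,"wx": 0,"wy": 0,"wz": 0,"gripper": 0},{"x": 0,"y": 0,"z": 0.1,"wx": 0,"wy": 0,"wz": 0,"gripper": 0},{"x": 0,"y": 0,"z": 0.1,"wx": 0,"wy": 0,"wz": 0,"gripper": 0},{"x": 0,"y": 0,"z": 0.1,"wx": 0,"wy": 0,"wz": 0,"gripper": 0},{"x": 0,"y": 0,"z": 0.1,"wx": 0,"wy": 0,"wz": 0,"gripper": 0},{"x": 0,"y": 0,"z": 0.06,"wx": 0,"wy": 0,"wz": 0,"gripper": 0},{"x": 0,"y": 0,"z": 0,"wx": 0,"wy": 0,"wz": 0,"gripper": 0}]'

```text
clock: 7.4
tool_pos: [0.5192, -0.2746, 0.288]
tool_rot: [0.029, 1.0, -0.001, 0.002]
ft_force: [0.5, -0.0, -1.0]
finger_gap: 0.0175
finger_force: 30.0
```

Run:
```python
from h import *
s=telemetry.get_obs();print(np.round(s["tool_pos"],4),s["finger_gap"],s["finger_force"])
im,d=eyes.capture("scene");P=cloud(d,eyes.calibration("scene")).reshape(-1,3);x,y,z=P.T
near=(x>.45)&(x<.6)&(y>-.35)&(y<-.2)
for a in np.arange(.1,.27,.01):
    q=P[near&(z>a)&(z<a+.01)]
    if len(q)>3: print(round(a,2),len(q),np.round([q[:,0].min(),q[:,0].max(),q[:,1].min(),q[:,1].max()],3))
cv2.imwrite("pics/s4.png",cv2.resize(im[20:220,130:380],None,fx=2.5,fy=2.5))
```

```text
[ 0.5192 -0.2746  0.288 ] 0.017452383694526973 29.996083719533893
0.1 157 [ 0.489  0.542 -0.304 -0.25 ]
0.16 29 [ 0.502  0.538 -0.28  -0.254]
0.17 61 [ 0.499  0.537 -0.277 -0.253]
0.18 58 [ 0.502  0.537 -0.28  -0.254]
0.19 62 [ 0.501  0.537 -0.282 -0.253]
0.2 57 [ 0.499  0.536 -0.279 -0.253]
0.21 98 [ 0.499  0.537 -0.29  -0.254]
0.22 33 [ 0.504  0.532 -0.282 -0.256]
0.24 329 [ 0.488  0.548 -0.303 -0.242]
0.25 30 [ 0.511  0.526 -0.273 -0.264]
0.26 31 [ 0.51   0.526 -0.276 -0.263]
```

View pics/s4.png

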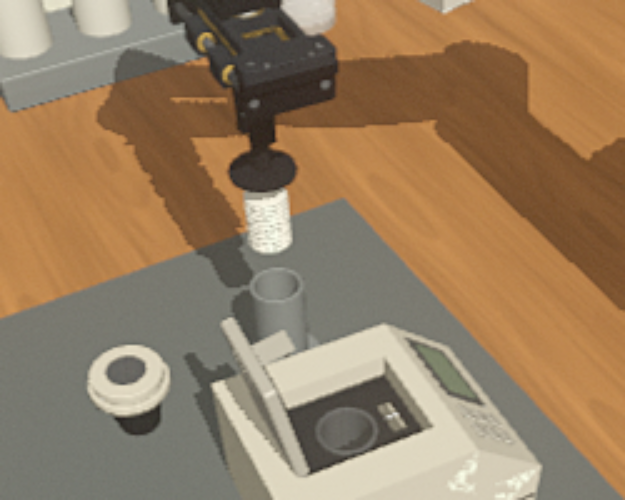

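The brush hangs upright in the jaws (white head at 268,220), the canister at (277,320) is empty, and the well is clear at (345,430). I'll carry the brush over the well.

Request:
step_arm --steps '[{"x": 0.02,"y": 0.1,"z": 0,"wx": 0,"wy": 0,"wz": 0,"gripper": 0},{"x": 0.02,"y": 0.15,"z": 0,"wx": 0,"wy": 0,"wz": 0,"gripper": 0},{"x": 0.022,"y": 0.15,"z": 0,"wx": 0,"wy": 0,"wz": 0,"gripper": 0},{"x": 0.022,"y": 0.15,"z": 0,"wx": 0,"wy": 0,"wz": 0,"gripper": 0},{"x": 0.022,"y": 0.15,"z": 0,"wx": 0,"wy": 0,"wz": 0,"gripper": 0},{"x": 0.022,"y": 0.122,"z": 0,"wx": 0,"wy": 0,"wz": 0,"gripper": 0},{"x": 0,"y": 0,"z": 0,"wx": 0,"wy": 0,"wz": 0,"gripper": 0},{"x": 0,"y": 0,"z": -0.08,"wx": 0,"wy": 0,"wz": 0,"gripper": 0},{"x": 0,"y": 0,"z": -0.076,"wx": 0,"wy": 0,"wz": 0,"gripper": 0},{"x": 0,"y": 0,"z": 0,"wx": 0,"wy": 0,"wz": 0,"gripper": 0}]'

```text
clock: 8.45
tool_pos: [0.5475, -0.0683, 0.2412]
tool_rot: [0.03, 1.0, 0.001, -0.004]
ft_force: [0.3, 0.3, -1.3]
finger_gap: 0.0174
finger_force: 30.0
```

Run:
```python
from h import *
im,d=eyes.capture("top");c=eyes.calibration("top");P=cloud(d,c);x,y,z=P.reshape(-1,3).T
o=c["origin"];t=(.105-o[2])/(P[...,2]-o[2]);Q=o+t[...,None]*(P-o)
m=(np.abs(P[...,2]-.105)<.012)&(np.hypot(Q[...,0]-.518,Q[...,1]+.275)<.045);q=Q[m][:,:2]
print("rim",len(q),cv2.minEnclosingCircle((q*1000).astype(np.float32)))
im,d=eyes.capture("scene");P=cloud(d,eyes.calibration("scene")).reshape(-1,3);x,y,z=P.T
near=(x>.5)&(x<.588)&(y>-.12)&(y<-.02)
for a in (.14,.15,.16,.17,.18):
    q=P[near&(z>a)&(z<a+.01)]
    if len(q)>3: print(a,len(q),np.round([q[:,0].min(),q[:,0].max(),q[:,1].min(),q[:,1].max()],3))
cv2.imwrite("pics/s5.png",cv2.resize(im[60:260,160:360],None,fx=2.5,fy=2.5))
```

```text
rim 223 ((517.4476928710938, -275.7486572265625), 27.95659828186035)
0.14 61 [ 0.531  0.565 -0.075 -0.048]
0.15 60 [ 0.53   0.566 -0.072 -0.048]
0.16 63 [ 0.53   0.566 -0.071 -0.048]
0.17 70 [ 0.531  0.565 -0.071 -0.047]
```

View pics/s5.png

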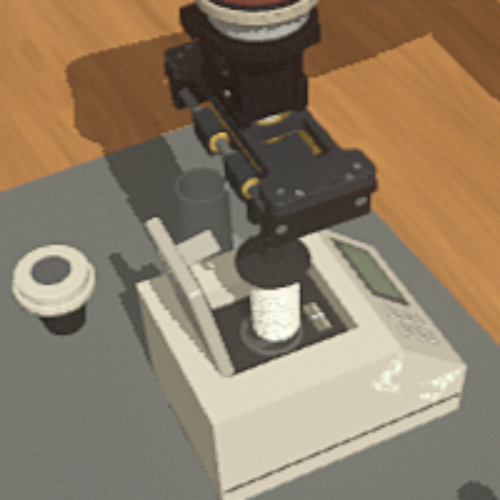

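The brush head (275,310) hangs over the well (275,335), the canister stands empty at (205,190), and the lid is clear of the gripper. I'll check where the tool settled.

Run:
```python
from h import *
s=telemetry.get_obs();print(np.round(s["tool_pos"],4),np.round(s["tool_rot"],4),s["ft_force"],s["clock"])
```

```text
[ 0.5494 -0.0688  0.2449] [ 2.970e-02  9.996e-01  2.000e-04 -1.400e-03] [ 0.42701988  0.30565648 -0.8994646 ] 8.55
```

Request:
step_arm --steps '[{"x": 0.002,"y": -0.001,"z": -0.04,"wx": 0,"wy": 0,"wz": 0,"gripper": 0},{"x": 0,"y": 0,"z": -0.06,"wx": 0,"wy": 0,"wz": 0,"gripper": 0},{"x": 0,"y": 0,"z": -0.06,"wx": 0,"wy": 0,"wz": 0,"gripper": 0},{"x": 0,"y": 0,"z": -0.06,"wx": 0,"wy": 0,"wz": 0,"gripper": 0},{"x": 0,"y": 0,"z": -0.06,"wx": 0,"wy": 0,"wz": 0,"gripper": 0},{"x": 0,"y": 0,"z": -0.03,"wx": 0,"wy": 0,"wz": 0,"gripper": 0},{"x": 0,"y": 0,"z": -0.01,"wx": 0,"wy": 0,"wz": 0,"gripper": 0},{"x": 0,"y": 0,"z": 0,"wx": 0,"wy": 0,"wz": 0,"gripper": 0},{"x": 0,"y": 0,"z": 0,"wx": 0,"wy": 0,"wz": 0,"gripper": 0},{"x": 0,"y": 0,"z": 0,"wx": 0,"wy": 0,"wz": 0,"gripper": 0}]'

```text
clock: 9.55
tool_pos: [0.5513, -0.0689, 0.167]
tool_rot: [0.029, 1.0, -0.0, 0.001]
ft_force: [0.4, -0.1, -2.4]
finger_gap: 0.0173
finger_force: 30.0
```

Request:
step_arm --steps '[{"x": 0,"y": 0,"z": 0.06,"wx": 0,"wy": 0,"wz": 0,"gripper": 0},{"x": 0,"y": 0,"z": 0.1,"wx": 0,"wy": 0,"wz": 0,"gripper": 0},{"x": 0,"y": 0,"z": 0.08,"wx": 0,"wy": 0,"wz": 0,"gripper": 0},{"x": 0,"y": 0,"z": 0,"wx": 0,"wy": 0,"wz": 0,"gripper": 0},{"x": 0,"y": 0,"z": 0,"wx": 0,"wy": 0,"wz": 0,"gripper": 0},{"x": 0,"y": 0,"z": -0.06,"wx": 0,"wy": 0,"wz": 0,"gripper": 0},{"x": 0,"y": 0,"z": -0.08,"wx": 0,"wy": 0,"wz": 0,"gripper": 0},{"x": 0,"y": 0,"z": -0.06,"wx": 0,"wy": 0,"wz": 0,"gripper": 0},{"x": 0,"y": 0,"z": -0.04,"wx": 0,"wy": 0,"wz": 0,"gripper": 0},{"x": 0,"y": 0,"z": 0,"wx": 0,"wy": 0,"wz": 0,"gripper": 0}]'

```text
clock: 10.55
tool_pos: [0.549, -0.0683, 0.163]
tool_rot: [0.029, 1.0, 0.001, -0.002]
ft_force: [-0.3, -0.1, -1.6]
finger_gap: 0.0173
finger_force: 30.0
```

Request:
step_arm --steps '[{"x": 0,"y": 0,"z": 0,"wx": 0,"wy": 0,"wz": 0,"gripper": 0},{"x": 0,"y": 0,"z": 0,"wx": 0,"wy": 0,"wz": 0,"gripper": 0},{"x": 0,"y": 0,"z": 0.06,"wx": 0,"wy": 0,"wz": 0,"gripper": 0},{"x": 0,"y": 0,"z": 0.1,"wx": 0,"wy": 0,"wz": 0,"gripper": 0},{"x": 0,"y": 0,"z": 0.08,"wx": 0,"wy": 0,"wz": 0,"gripper": 0},{"x": 0,"y": 0,"z": 0,"wx": 0,"wy": 0,"wz": 0,"gripper": 0},{"x": 0,"y": 0,"z": 0,"wx": 0,"wy": 0,"wz": 0,"gripper": 0},{"x": 0,"y": 0,"z": 0.08,"wx": 0,"wy": 0,"wz": 0,"gripper": 0},{"x": 0,"y": 0,"z": 0.1,"wx": 0,"wy": 0,"wz": 0,"gripper": 0},{"x": 0,"y": 0,"z": 0.08,"wx": 0,"wy": 0,"wz": 0,"gripper": 0}]'

```text
clock: 11.55
tool_pos: [0.5502, -0.0686, 0.2907]
tool_rot: [0.029, 1.0, 0.0, -0.001]
ft_force: [0.2, -0.2, -0.6]
finger_gap: 0.0169
finger_force: 30.0
```

Request:
step_arm --steps '[{"x": -0.022,"y": -0.1,"z": 0,"wx": 0,"wy": 0,"wz": 0,"gripper": 0},{"x": -0.022,"y": -0.15,"z": 0,"wx": 0,"wy": 0,"wz": 0,"gripper": 0},{"x": -0.022,"y": -0.15,"z": 0,"wx": 0,"wy": 0,"wz": 0,"gripper": 0},{"x": -0.022,"y": -0.15,"z": 0,"wx": 0,"wy": 0,"wz": 0,"gripper": 0},{"x": -0.022,"y": -0.15,"z": 0,"wx": 0,"wy": 0,"wz": 0,"gripper": 0},{"x": -0.022,"y": -0.124,"z": 0,"wx": 0,"wy": 0,"wz": 0,"gripper": 0},{"x": 0,"y": 0,"z": 0,"wx": 0,"wy": 0,"wz": 0,"gripper": 0},{"x": 0,"y": 0,"z": 0,"wx": 0,"wy": 0,"wz": 0,"gripper": 0},{"x": 0,"y": 0,"z": 0,"wx": 0,"wy": 0,"wz": 0,"gripper": 0},{"x": 0,"y": 0,"z": 0,"wx": 0,"wy": 0,"wz": 0,"gripper": 0}]'

```text
clock: 12.55
tool_pos: [0.5179, -0.2735, 0.2907]
tool_rot: [0.029, 1.0, 0.0, -0.0]
ft_force: [0.8, -0.2, -1.3]
finger_gap: 0.0168
finger_force: 30.0
```

Run:
```python
from h import *
s=telemetry.get_obs();print(np.round(s["tool_pos"],4))
im,d=eyes.capture("scene");P=cloud(d,eyes.calibration("scene")).reshape(-1,3);x,y,z=P.T
near=(x>.45)&(x<.6)&(y>-.35)&(y<-.2)
for a in np.arange(.1,.27,.01):
    q=P[near&(z>a)&(z<a+.01)]
    if len(q)>3: print(round(a,2),len(q),np.round([q[:,0].min(),q[:,0].max(),q[:,1].min(),q[:,1].max()],3),np.median(q[:,2]))
```

```text
[ 0.5179 -0.2735  0.2907]
0.1 149 [ 0.488  0.542 -0.304 -0.249] 0.1059239571081344
0.16 7 [ 0.497  0.532 -0.268 -0.255] 0.16923049410477886
0.17 60 [ 0.499  0.535 -0.279 -0.253] 0.17497114283661092
0.18 57 [ 0.5    0.535 -0.281 -0.252] 0.1851420877167509
0.19 63 [ 0.498  0.535 -0.276 -0.252] 0.19527192024192497
0.2 58 [ 0.498  0.535 -0.277 -0.253] 0.20529424678551322
0.21 67 [ 0.5    0.536 -0.286 -0.253] 0.21508740342704058
0.22 87 [ 0.496  0.535 -0.284 -0.252] 0.2225147598173195
0.24 331 [ 0.485  0.546 -0.302 -0.241] 0.24767124661510137
0.25 29 [ 0.509  0.524 -0.274 -0.264] 0.2548769756550407
0.26 30 [ 0.511  0.524 -0.275 -0.261] 0.2651479975767468
```

Request:
step_arm --steps '[{"x": 0,"y": -0.012,"z": 0,"wx": 0,"wy": 0,"wz": 0,"gripper": 0},{"x": 0,"y": 0,"z": -0.06,"wx": 0,"wy": 0,"wz": 0,"gripper": 0},{"x": 0,"y": 0,"z": -0.08,"wx": 0,"wy": 0,"wz": 0,"gripper": 0},{"x": 0,"y": 0,"z": -0.08,"wx": 0,"wy": 0,"wz": 0,"gripper": 0},{"x": 0,"y": 0,"z": -0.08,"wx": 0,"wy": 0,"wz": 0,"gripper": 0},{"x": 0,"y": 0,"z": -0.08,"wx": 0,"wy": 0,"wz": 0,"gripper": 0},{"x": 0,"y": 0,"z": -0.08,"wx": 0,"wy": 0,"wz": 0,"gripper": 0},{"x": 0,"y": 0,"z": -0.06,"wx": 0,"wy": 0,"wz": 0,"gripper": 0},{"x": 0,"y": 0,"z": -0.006,"wx": 0,"wy": 0,"wz": 0,"gripper": 0},{"x": 0,"y": 0,"z": 0,"wx": 0,"wy": 0,"wz": 0,"gripper": 0}]'

```text
clock: 13.6
tool_pos: [0.5176, -0.2776, 0.1592]
tool_rot: [0.029, 1.0, 0.0, -0.0]
ft_force: [1.1, 0.4, -0.7]
finger_gap: 0.017
finger_force: 30.0
```

Request:
step_arm --steps '[{"x": 0,"y": 0,"z": -0.01,"wx": 0,"wy": 0,"wz": 0,"gripper": 0},{"x": 0,"y": 0,"z": 0,"wx": 0,"wy": 0,"wz": 0,"gripper": 0},{"x": 0,"y": 0,"z": 0,"wx": 0,"wy": 0,"wz": 0,"gripper": 0.6},{"x": 0,"y": 0,"z": 0,"wx": 0,"wy": 0,"wz": 0,"gripper": 0.6},{"x": 0,"y": 0,"z": 0,"wx": 0,"wy": 0,"wz": 0,"gripper": 0.6},{"x": 0,"y": 0,"z": 0,"wx": 0,"wy": 0,"wz": 0,"gripper": 0.6},{"x": 0,"y": 0,"z": 0.08,"wx": 0,"wy": 0,"wz": 0,"gripper": 0.6},{"x": 0,"y": 0,"z": 0.14,"wx": 0,"wy": 0,"wz": 0,"gripper": 0.6},{"x": 0,"y": 0,"z": 0.16,"wx": 0,"wy": 0,"wz": 0,"gripper": 0.6},{"x": 0,"y": 0,"z": 0.16,"wx": 0,"wy": 0,"wz": 0,"gripper": 0.6}]'

```text
clock: 14.6
tool_pos: [0.5174, -0.2775, 0.2932]
tool_rot: [0.029, 1.0, 0.0, -0.0]
ft_force: [0.5, -1.0, 0.1]
finger_gap: 0.0518
finger_force: 0.0
```

Run:
```python
from h import *
s=telemetry.get_obs();print(np.round(s["tool_pos"],4))
im,d=eyes.capture("scene");P=cloud(d,eyes.calibration("scene")).reshape(-1,3);x,y,z=P.T
near=(x>.45)&(x<.6)&(y>-.35)&(y<-.2)
for a in np.arange(.1,.2,.01):
    q=P[near&(z>a)&(z<a+.01)]
    if len(q)>3: print(round(a,2),len(q),np.round([q[:,0].min(),q[:,0].max(),q[:,1].min(),q[:,1].max()],3),np.median(q[:,2]))
```

```text
[ 0.5174 -0.2775  0.2932]
0.1 28 [ 0.496  0.541 -0.273 -0.248] 0.10279506082928447
0.11 287 [ 0.486  0.547 -0.309 -0.246] 0.11301639754556736
0.12 20 [ 0.508  0.525 -0.276 -0.268] 0.12455666250363878
0.13 24 [ 0.511  0.525 -0.277 -0.267] 0.1352413175985261
0.14 23 [ 0.511  0.525 -0.277 -0.268] 0.14590482290145446
0.15 26 [ 0.508  0.524 -0.28  -0.267] 0.1557069363163356
0.16 24 [ 0.512  0.525 -0.277 -0.267] 0.1659756489874502
0.17 26 [ 0.509  0.525 -0.279 -0.267] 0.17604957021986134
0.18 27 [ 0.509  0.524 -0.279 -0.267] 0.1850965953471515
0.19 22 [ 0.51   0.522 -0.28  -0.27 ] 0.19221124276131096
```

The brush stands upright with its guard on the rim, at the same height as at the start. Next I take the closed fingers over and behind the open lid.

Request:
step_arm --steps '[{"x": 0.08,"y": 0.11,"z": 0,"wx": 0,"wy": 0,"wz": 0,"gripper": 0},{"x": 0.1,"y": 0.14,"z": 0,"wx": 0,"wy": 0,"wz": 0,"gripper": 0},{"x": 0.1,"y": 0.14,"z": 0,"wx": 0,"wy": 0,"wz": 0,"gripper": 0},{"x": 0.1,"y": 0.14,"z": 0,"wx": 0,"wy": 0,"wz": 0,"gripper": 0},{"x": 0.1,"y": 0.14,"z": 0,"wx": 0,"wy": 0,"wz": 0,"gripper": 0},{"x": 0.1,"y": 0.136,"z": 0,"wx": 0,"wy": 0,"wz": 0,"gripper": 0},{"x": 0,"y": 0,"z": 0,"wx": 0,"wy": 0,"wz": 0,"gripper": 0},{"x": 0,"y": 0,"z": -0.13,"wx": 0,"wy": 0,"wz": 0,"gripper": 0},{"x": 0,"y": 0,"z": -0.13,"wx": 0,"wy": 0,"wz": 0,"gripper": 0},{"x": 0,"y": 0,"z": 0,"wx": 0,"wy": 0,"wz": 0,"gripper": 0}]' --newtons 20

```text
clock: 15.65
tool_pos: [0.6593, -0.0759, 0.2209]
tool_rot: [0.03, 1.0, 0.001, -0.005]
ft_force: [-0.6, 0.2, -1.4]
finger_gap: 0.0001
finger_force: 0.0
```

Run:
```python
from h import *
s=telemetry.get_obs();print(np.round(s["tool_pos"],4),np.round(s["ft_force"],1),s["clock"])
im,d=eyes.capture("scene");print(np.round(telemetry.get_obs()["tool_pos"],4))
cv2.imwrite("pics/s6.png",cv2.resize(im[20:260,130:380],None,fx=2.4,fy=2.4))
```

```text
[ 0.6593 -0.0759  0.2209] [-0.6  0.2 -1.4] 15.65
[ 0.6607 -0.0763  0.2241]
```

View pics/s6.png

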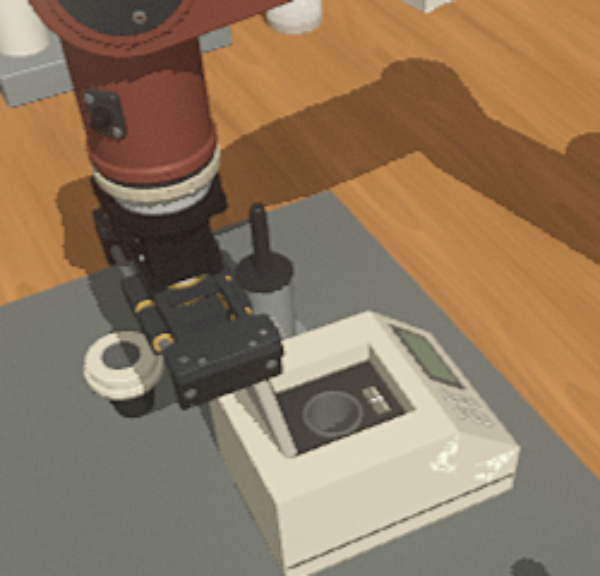

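The gripper is behind the open lid (265,410), the brush stands in its canister (265,270), and the funnel (125,370) is clear. I'll push the lid forward along its arc.

Request:
step_arm --steps '[{"x": -0.06,"y": 0.0035,"z": 0,"wx": 0,"wy": 0,"wz": 0,"gripper": 0},{"x": -0.06,"y": 0.0035,"z": 0,"wx": 0,"wy": 0,"wz": 0,"gripper": 0},{"x": -0.032,"y": 0.002,"z": 0,"wx": 0,"wy": 0,"wz": 0,"gripper": 0},{"x": -0.068,"y": 0.004,"z": -0.008,"wx": 0,"wy": 0,"wz": 0,"gripper": 0},{"x": -0.067,"y": 0.004,"z": -0.008,"wx": 0,"wy": 0,"wz": 0,"gripper": 0},{"x": -0.05,"y": 0.003,"z": -0.024,"wx": 0,"wy": 0,"wz": 0,"gripper": 0},{"x": -0.049,"y": 0.003,"z": -0.024,"wx": 0,"wy": 0,"wz": 0,"gripper": 0},{"x": -0.04,"y": 0.002,"z": -0.038,"wx": 0,"wy": 0,"wz": 0,"gripper": 0},{"x": -0.04,"y": 0.002,"z": -0.038,"wx": 0,"wy": 0,"wz": 0,"gripper": 0},{"x": 0,"y": 0,"z": 0,"wx": 0,"wy": 0,"wz": 0,"gripper": 0}]'

```text
clock: 16.7
tool_pos: [0.5459, -0.0699, 0.193]
tool_rot: [0.03, 1.0, -0.0, 0.0]
ft_force: [0.2, 0.2, 0.6]
finger_gap: 0.0004
finger_force: 0.6
```

Run:
```python
from h import *
im,d=eyes.capture("scene");s=telemetry.get_obs();print(np.round(s["tool_pos"],4),np.round(s["ft_force"],1),s["clock"])
P=cloud(d,eyes.calibration("scene")).reshape(-1,3);x,y,z=P.T
g=im.reshape(-1,3).astype(int).sum(1)
m=(x>.48)&(x<.66)&(y>-.04)&(y<-.02)&(z>.138)&(z<.25);q=P[m]
if len(q): print(len(q),q[np.argmax(q[:,2])],q[np.argmin(q[:,0])])
cv2.imwrite("pics/s7.png",cv2.resize(im[20:260,130:380],None,fx=2.4,fy=2.4))
```

```text
[ 0.5465 -0.0699  0.1934] [-0.2 -0.4  0.8] 16.75
409 [ 0.5221343  -0.03080052  0.19343728] [ 0.51443018 -0.02414279  0.18395604]
```

View pics/s7.png

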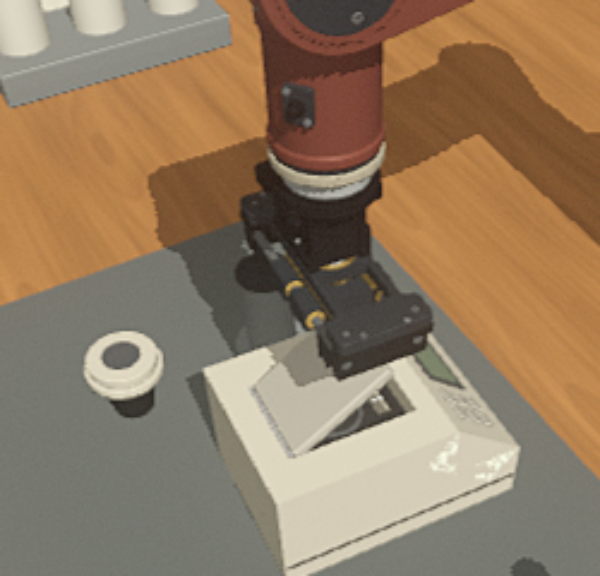

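The lid is part shut (about 0.6 rad, lower edge 340,420) under the fingers. I'll bring it down and press it once to the stop.

Request:
step_arm --steps '[{"x": -0.03,"y": 0.002,"z": -0.048,"wx": 0,"wy": 0,"wz": 0,"gripper": 0},{"x": -0.03,"y": 0.002,"z": -0.048,"wx": 0,"wy": 0,"wz": 0,"gripper": 0},{"x": -0.013,"y": 0.001,"z": -0.036,"wx": 0,"wy": 0,"wz": 0,"gripper": 0},{"x": -0.013,"y": 0.001,"z": -0.036,"wx": 0,"wy": 0,"wz": 0,"gripper": 0},{"x": -0.01,"y": 0,"z": -0.03,"wx": 0,"wy": 0,"wz": 0,"gripper": 0},{"x": 0,"y": 0,"z": -0.012,"wx": 0,"wy": 0,"wz": 0,"gripper": 0},{"x": 0,"y": 0,"z": -0.012,"wx": 0,"wy": 0,"wz": 0,"gripper": 0},{"x": 0,"y": 0,"z": -0.008,"wx": 0,"wy": 0,"wz": 0,"gripper": 0},{"x": 0,"y": 0,"z": -0.006,"wx": 0,"wy": 0,"wz": 0,"gripper": 0},{"x": 0,"y": 0,"z": 0,"wx": 0,"wy": 0,"wz": 0,"gripper": 0}]'

```text
clock: 17.75
tool_pos: [0.5218, -0.068, 0.1381]
tool_rot: [0.029, 1.0, -0.0, -0.001]
ft_force: [-19.6, 3.2, 39.5]
finger_gap: 0.0004
finger_force: 19.8
```

Request:
step_arm --steps '[{"x": 0,"y": 0,"z": 0.01,"wx": 0,"wy": 0,"wz": 0,"gripper": 0},{"x": 0,"y": 0,"z": 0.03,"wx": 0,"wy": 0,"wz": 0,"gripper": 0},{"x": 0,"y": 0,"z": 0.06,"wx": 0,"wy": 0,"wz": 0,"gripper": 0},{"x": 0,"y": 0,"z": 0.15,"wx": 0,"wy": 0,"wz": 0,"gripper": 0},{"x": -0.1,"y": 0,"z": 0.16,"wx": 0,"wy": 0,"wz": 0,"gripper": 0},{"x": -0.15,"y": 0,"z": 0.1,"wx": 0,"wy": 0,"wz": 0,"gripper": 0},{"x": -0.15,"y": 0,"z": 0,"wx": 0,"wy": 0,"wz": 0,"gripper": 0},{"x": 0,"y": 0,"z": 0,"wx": 0,"wy": 0,"wz": 0,"gripper": 0},{"x": 0,"y": 0,"z": 0,"wx": 0,"wy": 0,"wz": 0,"gripper": 0},{"x": 0,"y": 0,"z": 0,"wx": 0,"wy": 0,"wz": 0,"gripper": 0}]'

```text
clock: 18.75
tool_pos: [0.4227, -0.068, 0.2605]
tool_rot: [0.029, 1.0, 0.0, -0.0]
ft_force: [0.4, -0.1, 1.5]
finger_gap: 0.0005
finger_force: 0.0
```

Run:
```python
from h import *
im,d=eyes.capture("scene");s=telemetry.get_obs();print(np.round(s["tool_pos"],4),np.round(s["ft_force"],1),s["clock"])
P=cloud(d,eyes.calibration("scene")).reshape(-1,3);x,y,z=P.T
for a in (.505,.53,.56,.59):
    m=(abs(x-a)<.006)&(abs(y+.069)<.03)&(z>.05)&(z<.25);print(a,m.sum(),np.median(z[m]))
m=(abs(x-.56)<.03)&(abs(y-.012+.012)<.004)&(z>.1);print("deck",np.median(z[m]))
near=(x>.45)&(x<.6)&(y>-.35)&(y<-.2)
for a,b in((.105,.12),(.13,.14),(.185,.2)):
    q=P[near&(z>a)&(z<b)];print(a,len(q),np.round([q[:,0].min(),q[:,0].max(),q[:,1].min(),q[:,1].max()],3))
cv2.imwrite("pics/s8.png",cv2.resize(im[20:260,130:380],None,fx=2.4,fy=2.4))
```

```text
[ 0.4228 -0.068   0.2603] [-0.   0.5  0. ] 18.8
0.505 115 0.1337278073266227
0.53 117 0.13344330836083274
0.56 121 0.13322058333355757
0.59 123 0.1331558982296992
deck 0.13293059962958742
0.105 291 [ 0.486  0.547 -0.306 -0.245]
0.13 21 [ 0.512  0.525 -0.278 -0.268]
0.185 35 [ 0.51   0.525 -0.282 -0.267]
```

View pics/s8.png

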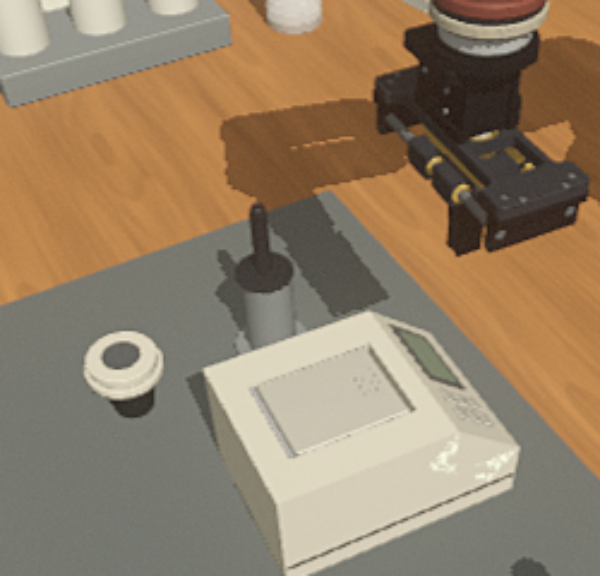

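The lid is flush with the deck (335,400), the brush stands in its canister (262,270), and the gripper is clear of everything. I'm handing the job in.

```bash
python3 -c "
from cell import r
print(r.close_job())"
```

```text
the job is handed in; nothing more can be done
None
```

The job is handed in, though no verdict came back: the lid was pressed open, the well brushed with two full strokes, the brush stood back in its canister, and the lid pressed shut and flush, at about 19 s of the 64 s allowed.

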